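# Lid set onto the filling tin, outer lid lifted off and held

## Task

Stand the open metal tin upright midway between the two white ramekins, on the line that joins them, and let go of it. Pick up the nested pair of lids together by the inner lid's wooden knob, lower the pair gently onto the tin so that the inner lid sits fully home, and let go; then take the outer metal lid alone and raise it clear of the knob, so that only the inner lid stays behind, undisturbed, to cover the filling. Finish while still holding the outer lid level above the tin for me to take, without dropping anything, and leave the ramekins and everything else where they are.

Things in the scene. Friction and masses are not known exactly. Their poses are not given: they have to be found in the camera images.
- tin_mid (a point): Open cylindrical aluminium tin, empty, 66 mm outside diameter, 61 mm inside, 80 mm high, about 0.4 kg, standing on the worktop on the left or the right. The point is at its centre, half-way up (40 mm above its underside); z points up out of its mouth. It can be gripped across its outside diameter from above.
- knob_mid (a point): Wooden inner lid, 0.14 kg: plug 55 mm wide, 10 mm deep (tapered foot), flange 71 mm wide, 4 mm thick, upright knob 18 mm wide, 49 mm high. Starts standing on its plug with the outer lid resting loosely on the flange; the knob's top 26 mm stick out. Point: on the knob, 13 mm below its top, 50 mm above the plug's underside; seated, the flange is on the rim and it is 80 mm above tin_mid.
- collar_mid (a point): Aluminium outer lid, 0.14 kg: ring plate 79 mm wide, 3 mm thick; skirt hanging 12 mm below it, 74 mm inside; upright tubular collar on top, 44 mm outside, 38 mm inside, 20 mm high. Point: on the axis, half-way up the collar, 25 mm above the skirt's edge. Nested, it is 23 mm below knob_mid; the skirt clears the knob's top when it is over 38 mm above knob_mid. z up.
- ramekin_near: White ceramic ramekin nearer the robot, 76 mm across, 45 mm high; origin at the centre of its underside; its x axis points to the other ramekin. Not to be moved.
- ramekin_far: White ceramic ramekin farther from the robot, same size, origin at the centre of its underside, 250 to 260 mm from the near one, roughly beyond it. Not to be moved.
- colander: Black plastic colander, 200 mm across, 90 mm high, origin under its centre. Leave alone.
- mould: Silver pierogi mould, a round dish 100 mm across with a hinged press standing half open (about 125 mm high), origin under its centre. Leave alone.
- spoon: Wooden spoon, 260 mm long, lying near the robot; origin near its middle. Leave alone.
- pepper_jar: Small glass jar, 44 mm across, 75 mm high, origin under its centre. Leave alone.
- mug: Mug, 76 mm across, 85 mm high, origin under its centre. Leave alone.
- rolling_pin: Wooden rolling pin, 300 mm long, 44 mm thick, lying on the left side; origin under its middle. Leave alone.

How it is judged:
By the outcome, as a careful person would: the job done as asked, in the order asked, and still so for the second after the job is handed in, while the arm keeps its last pose, push and grip.
It also fails if it takes over 64 s, if anything falls off the work surface, if the arm or the gripper's body presses on something with over 40 N, if the wrist force passes 120 N, or if a joint passes its speed limit or range.

## Robot

A 7-joint arm with a two-finger parallel gripper is mounted at the origin on the work surface. World frame = base frame: x ahead of the robot, y to its left, z up, the work surface at z = 0. Lengths are in m, angles in rad, forces in N, time in s.
With the tool pointing down it reaches from about 0.35 to 0.9 m from the base axis. Payload 8.1 kg.
Tool frame: the origin (TCP) lies between the finger pads; the fingertips stand 17 mm ahead of it and the grasp point (between the pads) lies 2 mm behind it; x points along the fingers, z is the direction in which the jaws open and shut, and the axes are right-handed (so a half turn about x gives the same grasp; the last joint's range is limited). The gripper opens to 92 mm and grips with 3 to 60 N. Pads are 19 mm wide; open, the fingers measure 130 mm over their backs; the gripper's body (75 mm by 190 mm) begins 47 mm behind the grasp point.
Start: joints at [1.004, 0.434, 0.025, 1.573, -0.012, 1.134, -0.075], TCP at [0.28, -0.559, 0.244] pointing down, gripper open.
Joint ranges: [-2.62, 2.62], [-0.44, 2.09], [-1.27, 1.32], [0.08, 2.57], [-1.32, 4.46], [0.12, 2], [-2.74, 2.74]. Speed limits (rad/s): [2.22, 2.22, 3.01, 3.01, 3.14, 3.14, 3.14].

## Interface

Orientations are given as [roll, pitch, yaw] about the fixed x, y, z axes, in that order (R = Rz(yaw) Ry(pitch) Rx(roll)).
In Python, from plant import r, set_gripper, telemetry, read_camera, camera_params gives the robot as it stands. Calls block until the motion is done:
- r.goto(position, orientation): joint-space move of the TCP to a pose.
- r.movel(position, orientation=None, vel=0.15): straight line of the TCP; orientation=None keeps the orientation; vel is the mean speed in m/s.
- r.movej(angles): joint-space move.
- set_gripper(opening): finger opening in m; the grip force is fixed at half the most; returns when the fingers have stopped.
- r.wait(seconds).
- r.inverse_kinematics(position, orientation): joint angles nearest the present ones, or None.
- telemetry.sense(): the state.
- read_camera(name): name is "scene" or "top" or "wrist"; returns the picture (384x512x3 uint8, red, green, blue); there is no depth.
- camera_params(name): a dict with "fx", "fy", "cx", "cy" (pixels), "k1" (the pictures are not rectified: a ray, as slopes to the right and down, at radius r is drawn at 1 + k1 r^2 times it, then the intrinsics apply), "R" (3x3) and "t" (3): a world point X has camera coordinates R X + t. Camera axes: x right, y down, z forward; pixel columns grow to the right and rows downward; lengths in m; the calibration is good to about 2 mm. A picture is of the moment at which its call begins: read the wrist's pose just before it. camera_params takes no time and is no camera call; for the wrist camera it gives the pose at the moment of the call.
A pose or a line that the arm cannot do raises r.IKError and nothing moves.
- r.job_done(): hands the job in, once; it reports no verdict.
The state is a dict: "t": time; "joint_pos": joint angles; "joint_vel": joint speeds; "joint_torque": joint torques, N m; "tcp_pos": TCP position; "orientation": TCP orientation; "wrist_force": force on the tool from outside, world axes, zero at the start; "ft_torque": the same for the moment, N m; "width": finger opening in m.
Only numpy, scipy, OpenCV 4.12 (cv2) and the standard library are available. Lean on these libraries where they do the work, as an engineer would, in place of code of your own. Each camera call takes 0.05 s, during which the arm holds its last target.

## Working session

There is one attempt and no reset: what is moved stays moved. The work goes in short steps, each a Python script; the robot and the scene stay as the last script left them, time stands still between calls to the robot, and variables do not carry over. Pictures are saved under pics/ and viewed, and the job is handed in when it is done.

```bash
ls; mkdir -p pics; python3 - <<'E'
from plant import r,set_gripper,telemetry,read_camera,camera_params
import cv2
for n in ["scene","top","wrist"]:
    p=camera_params(n); print(n,p)
    im=read_camera(n); cv2.imwrite(f"pics/{n}0.png",im[:,:,::-1])
s=telemetry.sense(); print(s)
E
```

```text
pics
scene {'fx': 470.62619209836316, 'fy': 470.62619209836316, 'cx': 256.800203017007, 'cy': 191.3436760328233, 'k1': -0.08367634890526124, 'R': array([[ 0.81107489,  0.58482729, -0.01160042],
       [ 0.33705928, -0.48347922, -0.80786069],
       [-0.47806753,  0.65132549, -0.58925932]]), 't': array([-0.41188061, -0.1344404 ,  1.99867423])}
top {'fx': 488.53947941226414, 'fy': 488.53947941226414, 'cx': 252.59340688666327, 'cy': 193.01083596265167, 'k1': 0.0713064355720146, 'R': array([[-2.32027124e-02, -9.99721673e-01, -4.26744480e-03],
       [-9.78612661e-01,  2.35851066e-02, -2.04355090e-01],
       [ 2.04398861e-01, -5.65416882e-04, -9.78887525e-01]]), 't': array([-0.00218505,  0.52972424,  1.41819784])}
wrist {'fx': 304.376374245568, 'fy': 304.376374245568, 'cx': 256.6771074838408, 'cy': 188.57688574054714, 'k1': 0.008778824934808171, 'R': array([[ 0.4466293 , -0.89471839, -0.00112604],
       [-0.86532034, -0.43227354,  0.2536933 ],
       [-0.22747082, -0.11233248, -0.96728405]]), 't': array([-0.62449852, -0.0324458 ,  0.38869462])}
{'t': 0.15, 'joint_pos': array([ 1.00440823,  0.4350592 ,  0.024962  ,  1.57388721, -0.01160589,
        1.13400741, -0.0750898 ]), 'joint_vel': array([-1.14796491e-03, -2.61617785e-03, -5.02517566e-04,  5.42249881e-05,
        8.62839832e-04, -1.65770878e-04, -1.90941091e-03]), 'joint_torque': array([ 2.09778846e-03, -6.68264151e+01,  9.86133590e-01, -3.14696467e+01,
       -6.05144072e-02,  3.94152675e-02,  7.13528470e-05]), 'tcp_pos': array([ 0.27938708, -0.55866027,  0.24312776]), 'orientation': array([-3.05873956,  1.56958012,  2.11738759]), 'wrist_force': array([-0.66226421,  0.18893695,  0.48795635]), 'ft_torque': array([ 0.01230682, -0.01400714,  0.00412359]), 'width': 0.09201010597171193}
```

View pics/top0.png

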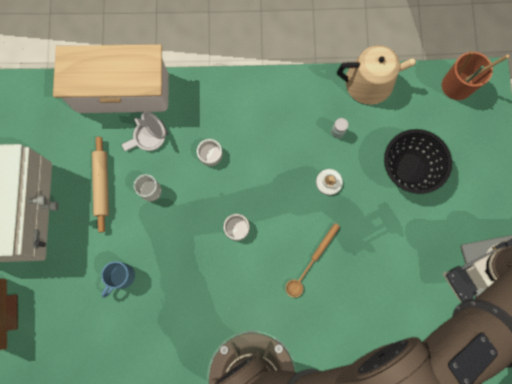

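View pics/scene0.png

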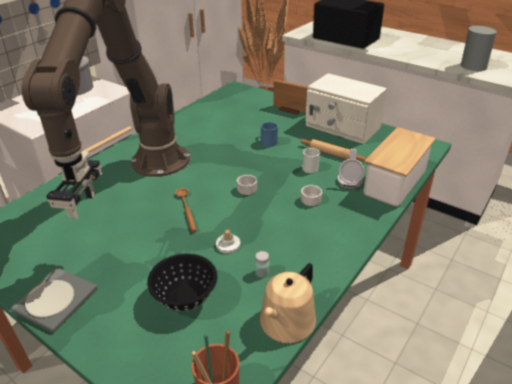

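View pics/wrist0.png

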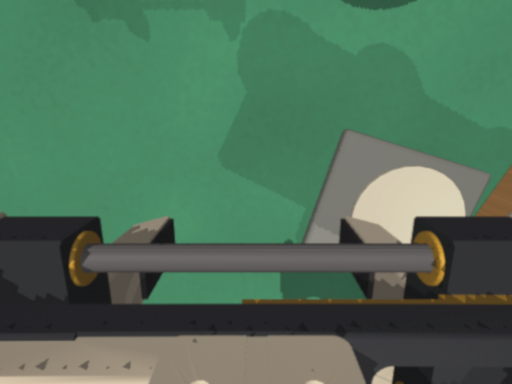

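The top view shows the tin at (147,187), the ramekins at (236,227) and (209,152), and the nested lids at (329,181). I'll enlarge crops of each.

```bash
cat > h.py <<'E'
import numpy as np, cv2
from scipy.optimize import least_squares
def proj(P,p):
    X=np.atleast_2d(P)@p["R"].T+p["t"]; s=X[:,:2]/X[:,2:]
    s=s*(1+p["k1"]*(s**2).sum(1,keepdims=True))
    return s*[p["fx"],p["fy"]]+[p["cx"],p["cy"]]
def ray(u,v,p):
    d=np.array([(u-p["cx"])/p["fx"],(v-p["cy"])/p["fy"]]); s=d.copy()
    for _ in range(30): s=d/(1+p["k1"]*(s@s))
    D=p["R"].T@np.array([*s,1.]); C=-p["R"].T@p["t"]
    return C,D
def onz(u,v,z,p):
    C,D=ray(u,v,p); return C+D*(z-C[2])/D[2]
def circ(x,y,z,rad,n=60):
    a=np.linspace(0,2*np.pi,n); return np.c_[x+rad*np.cos(a),y+rad*np.sin(a),0*a+z]
def crop(im,c,w,h,k,name):
    u,v=int(c[0]-w/2),int(c[1]-h/2)
    cv2.imwrite(name,cv2.resize(im[v:v+h,u:u+w,::-1],None,fx=k,fy=k,interpolation=cv2.INTER_CUBIC)); print(name,"origin",u,v,"k",k)
E
python3 - <<'E'
from h import *
ps=[cv2.imread(f"pics/{n}0.png")[:,:,::-1] for n in("top","scene")]
crop(ps[0],(192,190),140,100,5,"pics/t1.png")
crop(ps[0],(330,182),60,50,10,"pics/t2.png")
crop(ps[1],(290,185),120,70,6,"pics/s1.png")
crop(ps[1],(228,240),60,50,10,"pics/s2.png")
E
```

```text
pics/t1.png origin 122 140 k 5
pics/t2.png origin 300 157 k 10
pics/s1.png origin 230 150 k 6
pics/s2.png origin 198 215 k 10
```

View pics/t1.png

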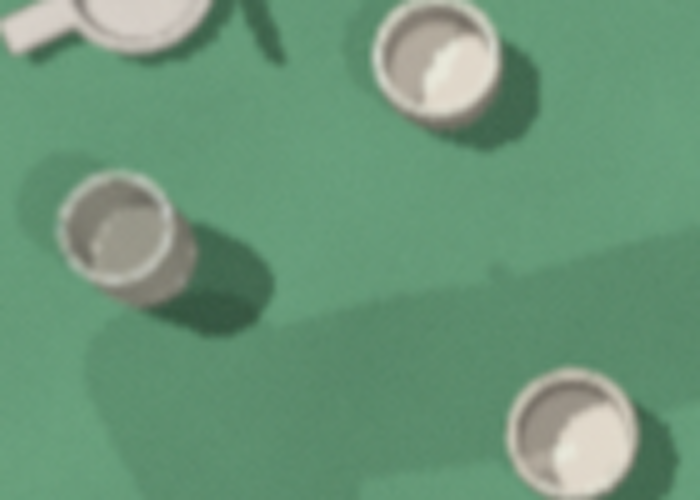

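View pics/t2.png

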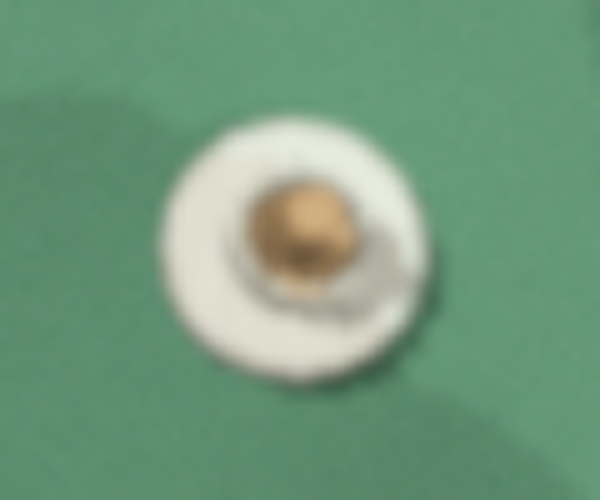

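View pics/s1.png

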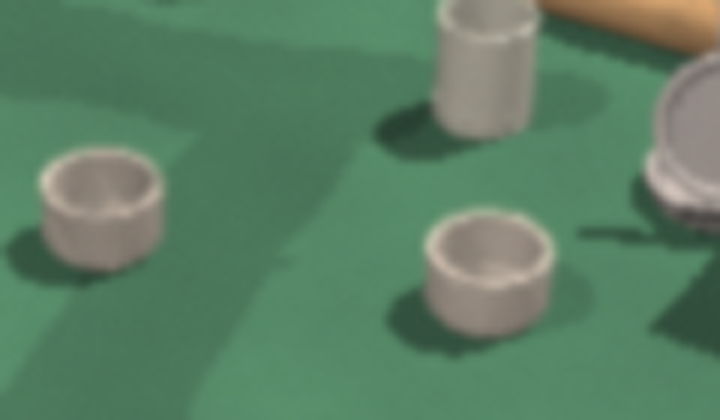

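View pics/s2.png

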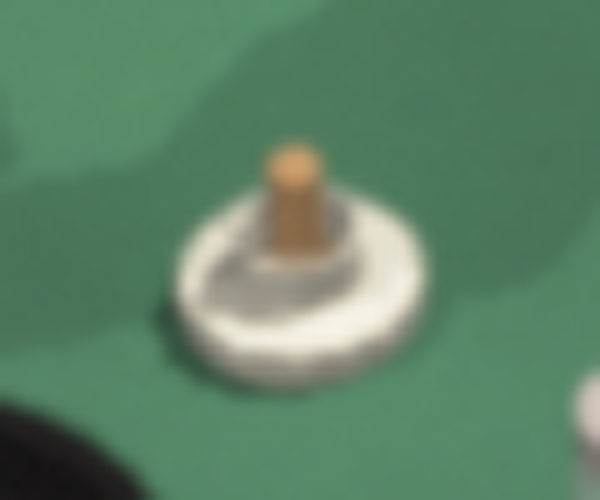

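```bash
cat > m.py <<'E'
from h import *
from plant import camera_params
T=camera_params("top");S=camera_params("scene")
def o(c,k,x,y): return (c[0]+(x+.5)/k-.5, c[1]+(y+.5)/k-.5)
t1=((122,140),5);t2=((300,157),10);s1=((230,150),6);s2=((198,215),10)
def c(t,x,y): return o(t[0],t[1],x,y)
# (cam, crop, rim extremes l,r,top,bot), z, rad
def fit(ext,cam,z,rad):
    l,r_,tp,bt=ext
    def f(q):
        P=proj(circ(q[0],q[1],z,rad,181),cam)
        return np.array([P[:,0].min()-l,P[:,0].max()-r_,P[:,1].min()-tp,P[:,1].max()-bt])
    q0=onz((l+r_)/2,(tp+bt)/2,z,cam)[:2]
    s=least_squares(lambda q:[v if np.isfinite(v) else 0 for v in f(q)],q0)
    return s.x,f(s.x)
def E(t,l,r_,tp,bt):
    return (c(t,l,0)[0],c(t,r_,0)[0],c(t,0,tp)[1],c(t,0,bt)[1])
E
python3 - <<'E'
from m import *
np.set_printoptions(precision=4,suppress=True)
n=np.nan
for nm,e,cam,z,rad in [("near T",E(t1,506,638,367,n),T,.045,.038),("near S",E(s1,39,163,146,n),S,.045,.038),
 ("far T",E(t1,373,500,n,123),T,.045,.038),("far S",E(s1,425,554,209,n),S,.045,.038),
 ("tin T",E(t1,57,175,170,287),T,.08,.033),("tin S",E(s1,436,541,n,41),S,.08,.033),
 ("lid T",E(t2,160,428,115,n),T,.017,.0395),("lid S",E(s2,176,428,183,n),S,.017,.0395)]:
    print(nm,*fit(e,cam,z,rad))
print("knobtop S",onz(*c(s2,296,165),.063,S))
print("knobtop T",onz(*c(t2,303,225),.063,T))
E
```

```text
Traceback (most recent call last):
  File "m.py", line 14, in fit
    s=least_squares(lambda q:[v if np.isfinite(v) else 0 for v in f(q)],q0)
ValueError: Initial guess is outside of provided bounds
```

```bash
sed -i 's/q0=onz.*/q0=onz(np.nanmean([l,r_]),np.nanmean([tp,bt]),z,cam)[:2]/' m.py
python3 - <<'E'
from m import *
np.set_printoptions(precision=4,suppress=True)
n=np.nan
for nm,e,cam,z,rad in [("near T",E(t1,506,638,367,n),T,.045,.038),("near S",E(s1,39,163,146,n),S,.045,.038),
 ("far T",E(t1,373,500,n,n),T,.045,.038),("far S",E(s1,425,554,209,n),S,.045,.038),
 ("tin T",E(t1,57,175,170,287),T,.08,.033),("tin S",E(s1,436,541,n,41),S,.08,.033),
 ("lid T",E(t2,160,428,115,n),T,.017,.0395),("lid S",E(s2,176,428,183,n),S,.017,.0395)]:
    print(nm,*fit(e,cam,z,rad))
# far ramekin top view: vertical position from crop y~ -4..118
print("far T c",onz(*c(t1,437,58),.045,T))
print("knobtop S",onz(*c(s2,296,165),.063,S))
print("knobtop T",onz(*c(t2,303,225),.063,T))
E
```

```text
near T [0.4333 0.0372] [ 0.5025 -0.5027  0.0057     nan]
near S [0.4307 0.0402] [ 0.3573 -0.3569  0.0223     nan]m.py:13: RuntimeWarning: Mean of empty slice
  q0=onz(np.nanmean([l,r_]),np.nanmean([tp,bt]),z,cam)[:2]
Traceback (most recent call last):
  File "m.py", line 14, in fit
    s=least_squares(lambda q:[v if np.isfinite(v) else 0 for v in f(q)],q0)
ValueError: Initial guess is outside of provided bounds
```

```bash
python3 - <<'E'
from h import *
a=cv2.imread("pics/top0.png")[:,:,::-1]
crop(a,(210,153),60,50,10,"pics/t3.png")
E
```

```text
pics/t3.png origin 180 128 k 10
```

View pics/t3.png

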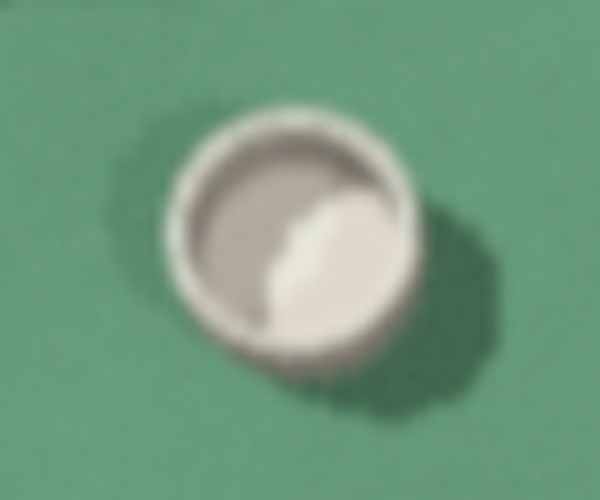

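```bash

cat > mm.py <<'E'
from m import *
np.set_printoptions(precision=4,suppress=True)
n=np.nan;t3=((180,128),10)
for nm,e,cam,z,rad in [("near T",E(t1,506,638,367,n),T,.045,.038),("near S",E(s1,39,163,146,n),S,.045,.038),
 ("far T",E(t3,163,420,103,357),T,.045,.038),("far S",E(s1,425,554,209,n),S,.045,.038),
 ("tin T",E(t1,57,175,170,287),T,.08,.033),("tin S",E(s1,436,541,n,41),S,.08,.033),
 ("lid T",E(t2,160,428,115,n),T,.017,.0395),("lid S",E(s2,176,428,183,n),S,.017,.0395)]:
    print(nm,*fit(e,cam,z,rad))
print("knobtop S",onz(*c(s2,296,165),.063,S))
print("knobtop T",onz(*c(t2,303,225),.063,T))
E
python3 mm.py
```

```text
near T [0.4333 0.0372] [ 0.5025 -0.5027  0.0057     nan]
near S [0.4307 0.0402] [ 0.3573 -0.3569  0.0223     nan]
far T [0.6689 0.1177] [ 0.5363 -0.5376  0.875  -0.8533]
far S [0.6686 0.12  ] [ 0.3987 -0.3981  0.0249     nan]
tin T [0.5554 0.3042] [ 0.5894 -0.5929  0.8492 -0.8282]
tin S [0.5583 0.3027] [ 0.4874 -0.4867     nan  0.026 ]
lid T [ 0.5717 -0.2525] [ 0.6125 -0.61    0.0067     nan]
lid S [ 0.5686 -0.2483] [ 0.6588 -0.6585  0.0412     nan]
knobtop S [ 0.5714 -0.2513  0.063 ]
knobtop T [ 0.5651 -0.248   0.063 ]
```

```bash

cat >> h.py <<'E'
PSI=np.arctan2(.0805,.2372)-np.pi/2
def O(psi=PSI): return [0,np.pi/2,psi]
E
python3 - <<'E'
from h import *
from plant import r,telemetry,camera_params,read_camera
p=camera_params("wrist"); s=telemetry.sense()
print("cam-tcp",-p["R"].T@p["t"]-s["tcp_pos"])
for P in [(.48,-.25,.35),(.48,.08,.4),(.556,.303,.05),(.55,.078,.05),(.57,-.25,.058),(.55,.078,.128),(.55,.078,.22)]:
    for d in (0,np.pi): print(P,r.inverse_kinematics(P,O(PSI+d)))
E
```

```text
cam-tcp [0.05989288 0.02951156 0.14048428]
(0.48, -0.25, 0.35) [ 0.43602415  0.23093786 -0.06888768  1.60350523  0.01631742  1.30771153
 -0.87890134]
(0.48, -0.25, 0.35) [ 0.90362384  0.30536143 -0.68888052  1.56605366  0.19753841  1.34123127
  2.09033512]
(0.48, 0.08, 0.4) [ 0.25792656  0.16827659 -0.62430281  1.59138434  0.09927839  1.41399637
 -1.61881495]
(0.48, 0.08, 0.4) [ 0.48906093  0.22420217 -0.9293358   1.5767436   0.18086098  1.4315165
  1.44451416]
(0.556, 0.303, 0.05) [-0.29899632  0.696691   -0.43245385  1.70868629  0.37680488  0.81961508
 -2.14665467]
(0.556, 0.303, 0.05) [-0.13350306  0.76861597 -0.7064034   1.69337589  0.60765953  0.91129155
  0.81143637]
(0.55, 0.078, 0.05) [-0.05565445  0.57444183 -0.2517818   1.92087137  0.21903929  0.6725482
 -1.68436376]
(0.55, 0.078, 0.05) [ 0.25049021  0.66977074 -0.69990043  1.89452532  0.59393613  0.7959943
  1.12363295]
(0.57, -0.25, 0.058) [ 0.35931953  0.62903662 -0.04696375  1.7572562   0.04026501  0.75622932
 -0.95157936]
(0.57, -0.25, 0.058) [ 0.74927038  0.72488634 -0.64739047  1.72067135  0.54392938  0.88313324
  1.76567674]
(0.55, 0.078, 0.128) [ 0.0163966   0.47586874 -0.34637811  1.85584595  0.20939397  0.84534014
 -1.67774627]
(0.55, 0.078, 0.128) [ 0.3013895   0.5703008  -0.76562051  1.83215842  0.48347962  0.93537667
  1.21702572]
(0.55, 0.078, 0.22) [ 0.08357841  0.38311268 -0.42992182  1.74884329  0.18073198  1.04871088
 -1.65302388]
(0.55, 0.078, 0.22) [ 0.35900269  0.4760169  -0.83778946  1.72692732  0.38921224  1.1139788
  1.29904639]
```

```bash
python3 - <<'E'
from h import *
import pickle
from plant import r,telemetry,camera_params,read_camera
r.goto([.52,-.24,.32],O()); p=camera_params("wrist"); im=read_camera("wrist"); print(telemetry.sense()["t"],telemetry.sense()["tcp_pos"])
cv2.imwrite("pics/w1.png",im[:,:,::-1]); P1=p
r.goto([.53,.10,.45],O()); p=camera_params("wrist"); im=read_camera("wrist"); print(telemetry.sense()["t"],telemetry.sense()["tcp_pos"])
cv2.imwrite("pics/w2.png",im[:,:,::-1])
pickle.dump((P1,p),open("wp.pkl","wb"))
E
```

```text
1.7083 [ 0.51928306 -0.24158077  0.31969968]
3.125 [0.53032106 0.09818922 0.44933887]
```

View pics/w1.png

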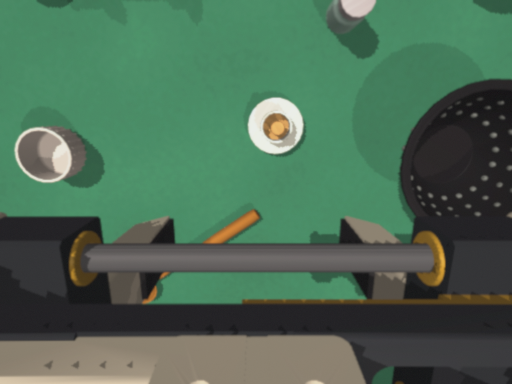

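View pics/w2.png

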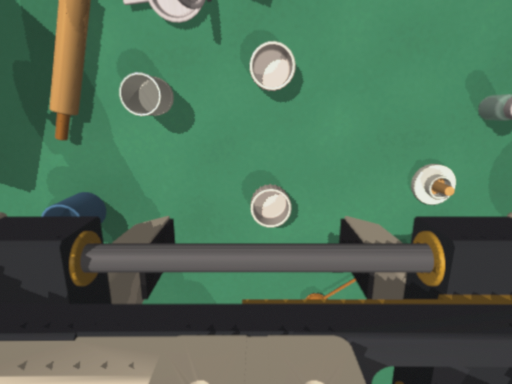

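w2 shows both ramekins (271,207) and (273,66), the tin (145,95) and the lids (435,185). w1 shows the lids at (276,126). Next I'll enlarge these.

```bash
python3 - <<'E'
from h import *
a=cv2.imread("pics/w2.png")[:,:,::-1]
def g(im,c):
    u,v=int(c[0]-30),int(c[1]-30); print(u,v); return cv2.resize(im[v:v+60,u:u+60],None,fx=6,fy=6,interpolation=cv2.INTER_CUBIC)
b=cv2.imread("pics/w1.png")[:,:,::-1]
o=np.hstack([g(a,(271,205)),g(a,(273,66))]); cv2.imwrite("pics/c1.png",o[:,:,::-1])
o=np.hstack([g(a,(147,95)),g(b,(276,126))]); cv2.imwrite("pics/c2.png",o[:,:,::-1])
E
```

```text
241 175
243 36
117 65
246 96
```

View pics/c1.png

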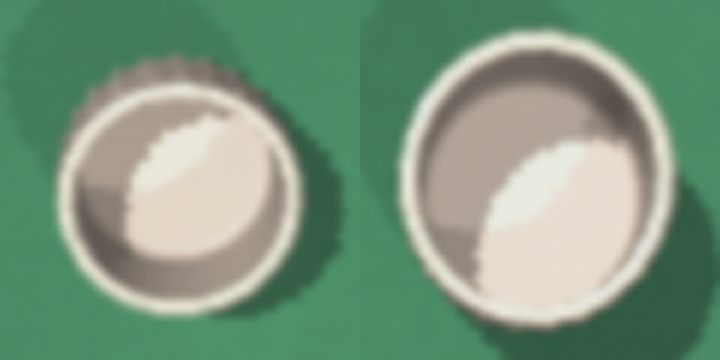

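View pics/c2.png

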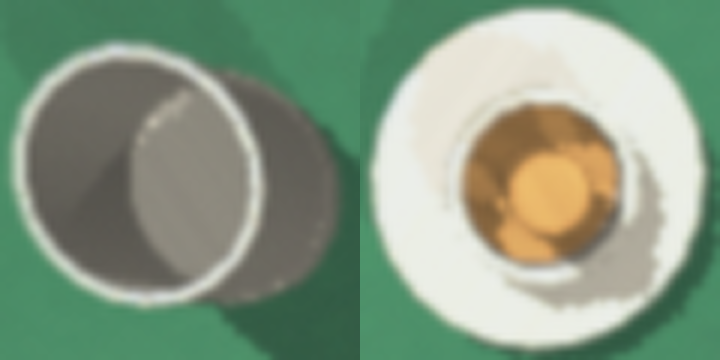

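```bash

python3 - <<'E'
from m import *
import pickle
np.set_printoptions(precision=4,suppress=True)
W1,W2=pickle.load(open("wp.pkl","rb"))
n=np.nan;t3=((180,128),10); g=lambda u,v:((u,v),6)
def sh(e,b): return (e[0]+b,e[1]-b,e[2]+b,e[3]-b)
for nm,e,cam,z,rad,b in [("near T",E(t1,506,638,367,n),T,.045,.038,.5),("near S",E(s1,39,163,146,n),S,.045,.038,.36),
("near W",E(g(241,175),56,303,81,316),W2,.045,.038,0),
 ("far T",E(t3,163,420,103,357),T,.045,.038,0),("far S",E(s1,425,554,209,n),S,.045,.038,.4),
("far W",E(g(243,36),38,314,28,325),W2,.045,.038,0),
 ("tin T",E(t1,57,175,170,287),T,.08,.033,0),("tin S",E(s1,436,541,n,41),S,.08,.033,.48),
("tin W",E(g(117,65),11,266,41,307),W2,.08,.033,0),
 ("lid T",E(t2,160,428,115,n),T,.017,.0395,.6),("lid S",E(s2,176,428,183,n),S,.017,.0395,.65),
("lid W",E(g(246,96),12,349,6,350),W1,.017,.0395,0),
("knob W",E(g(246,96),150,229,154,233),W1,.063,.009,0)]:
    print(nm,*fit(sh(e,b),cam,z,rad))
E
```

```text
near T [0.4318 0.0373] [-0.0002  0.0002 -0.         nan]
near S [0.4321 0.0383] [-0.0135  0.0134 -0.0008     nan]
near W [0.4306 0.0365] [ 0.3921 -0.392   0.3623 -0.4018]
far T [0.6689 0.1177] [ 0.5363 -0.5376  0.875  -0.8533]
far S [0.6699 0.1179] [-0.0133  0.0133 -0.0008     nan]
far W [0.6678 0.1168] [ 0.2482 -0.2481  0.3186 -0.3543]
tin T [0.5554 0.3042] [ 0.5894 -0.5929  0.8492 -0.8282]
tin S [0.5564 0.306 ] [ 0.0205 -0.0205     nan  0.0011]
tin W [0.5556 0.303 ] [ 0.4177 -0.421   0.4816 -0.532 ]
lid T [ 0.5698 -0.2524] [ 0.008  -0.008   0.0001     nan]
lid S [ 0.5705 -0.2507] [-0.0104  0.0104 -0.0006     nan]
lid W [ 0.5688 -0.254 ] [ 0.4038 -0.4035  0.3934 -0.4519]
knob W [ 0.5685 -0.2532] [-0.4403  0.4401 -0.5598  0.5785]
```

```bash
cat >> h.py <<'E'
def st(tag=""):
    from plant import telemetry
    s=telemetry.sense(); print(tag,"t%.2f"%s["t"],"tcp",s["tcp_pos"].round(4),"F",s["wrist_force"].round(2),"w %.4f"%s["width"],flush=True); return s
E
python3 - <<'E'
from h import *
from plant import r,telemetry,camera_params,read_camera,set_gripper
r.goto([.5557,.304,.16],O()); st("above")
r.movel([.5557,.304,.05],vel=.1); st("down")
set_gripper(.05); st("grip")
r.movel([.5557,.304,.15],vel=.1); s=st("lift")
p=camera_params("wrist"); im=read_camera("wrist")
cv2.imwrite("pics/w3.png",im[:,:,::-1])
E
```

```text
above t4.46 tcp [0.557  0.3032 0.1613] F [-0.01 -0.38  0.2 ] w 0.0921
down t5.71 tcp [0.5561 0.3043 0.0507] F [-0.44 -0.55  0.34] w 0.0917
grip t6.24 tcp [0.5558 0.3041 0.0502] F [-0.93  0.87  2.75] w 0.0664
lift t7.39 tcp [0.5553 0.3036 0.1492] F [-0.15  1.05 -4.11] w 0.0664
```

View pics/w3.png

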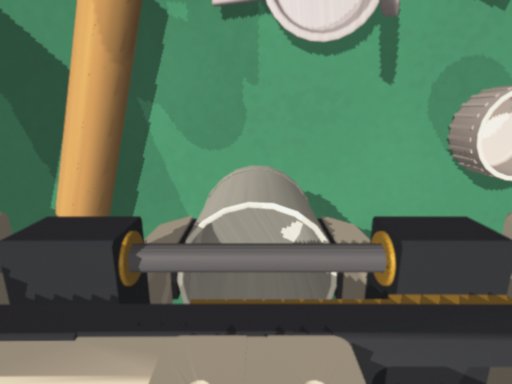

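The tin is held and level; wrist force is -4.1 N, which matches 0.4 kg. I'll place it at the midpoint.

```bash
cat >> h.py <<'E'
def lower(x,y,z0,zmin,F,step=.001):
    """descend in small steps until upward force rises by F"""
    from plant import r,telemetry
    r.movel([x,y,z0],vel=.05); r.wait(.3); b=telemetry.sense()["wrist_force"][2]; z=z0
    while z>zmin:
        z-=step; r.movel([x,y,z],vel=.02)
        f=telemetry.sense()["wrist_force"][2]-b
        if f>F: break
    print("lower stop z",round(z,4),"dF",round(f,2)); return z
E
python3 - <<'E'
from h import *
from plant import r,telemetry,camera_params,read_camera,set_gripper
x,y=.550,.0772
r.movel([x,y,.15],vel=.2); st("over")
r.movel([x,y,.06],vel=.1)
z=lower(x,y,.053,.0485,4); st()
set_gripper(.092); st("open")
r.movel([x,y,.2],vel=.15); st("up")
cv2.imwrite("pics/s4.png",read_camera("scene")[:,:,::-1])
cv2.imwrite("pics/tp4.png",read_camera("top")[:,:,::-1])
r.goto([.53,.10,.40],O())
import pickle
p=camera_params("wrist"); im=read_camera("wrist");pickle.dump(p,open("wp4.pkl","wb"))
cv2.imwrite("pics/w4.png",im[:,:,::-1]); st()
E
```

```text
over t8.72 tcp [0.5499 0.0787 0.1501] F [-0.76  0.08 -4.  ] w 0.0661
lower stop z 0.05 dF 4.26
 t11.12 tcp [0.5501 0.0773 0.0502] F [-0.96 -0.49 -0.03] w 0.0664
open t11.75 tcp [0.55   0.0772 0.05  ] F [ 1.03 -0.43  0.88] w 0.0915
up t12.90 tcp [0.5495 0.077  0.1991] F [ 0.28 -0.56 -1.64] w 0.0918
 t13.88 tcp [0.5297 0.0994 0.3981] F [-0.01  0.7  -0.63] w 0.0917
```

View pics/w4.png

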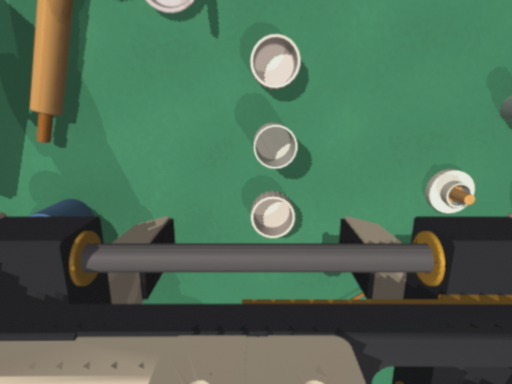

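The tin stands at (275,146) between the ramekins at (272,216) and (275,61). I'll measure that precisely.

```bash
python3 - <<'E'
from h import *
a=cv2.imread("pics/w4.png")
def g(im,c):
    u,v=int(c[0]-30),int(c[1]-30); print(u,v); return cv2.resize(im[v:v+60,u:u+60],None,fx=6,fy=6,interpolation=cv2.INTER_CUBIC)[:,:]
o=np.hstack([cv2.resize(x,(266,266)) if 0 else x for x in [g(a,(275,61)),g(a,(275,146))]]); cv2.imwrite("pics/c4.png",o)
cv2.imwrite("pics/c4b.png",g(a,(272,212)))
E
```

```text
245 31
245 116
242 182
```

View pics/c4.png

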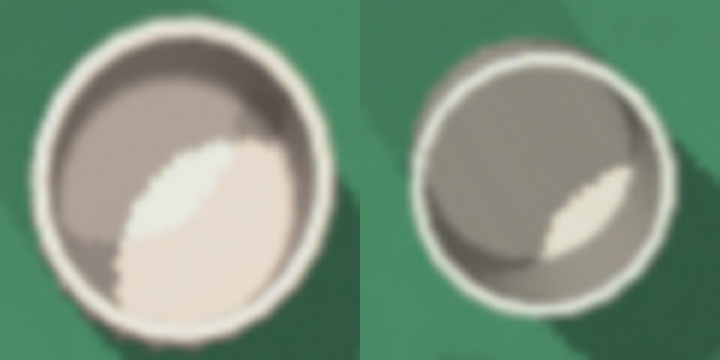

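View pics/c4b.png

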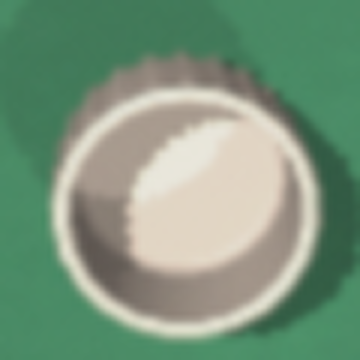

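```bash
python3 - <<'E'
from m import *
import pickle
np.set_printoptions(precision=4,suppress=True)
W=pickle.load(open("wp4.pkl","rb")); g=lambda u,v:((u,v),6)
f=fit(E(g(245,31),29,336,15,343),W,.045,.038);n_=fit(E(g(242,182),51,321,84,340),W,.045,.038);t=fit(E(g(245,116),411-360,679-360,50,319),W,.08,.033)
print(f,n_,t,"mid",(f[0]+n_[0])/2)
E
```

```text
(array([0.6675, 0.1165]), array([ 0.4026, -0.4024,  0.1942, -0.229 ])) (array([0.4304, 0.0365]), array([ 0.4212, -0.421 ,  0.4851, -0.539 ])) (array([0.5495, 0.076 ]), array([ 0.4015, -0.4013,  0.41  , -0.4572])) mid [0.5489 0.0765]
```

The tin is within 1 mm of the midpoint. Now the knob.

```bash
python3 - <<'E'
from h import *
from plant import r,telemetry,camera_params,read_camera,set_gripper
x,y=.569,-.2525
r.goto([x,y,.16],O()); st("above")
r.movel([x,y,.07],vel=.1)
r.movel([x,y,.058],vel=.04); st("down")
set_gripper(.005); st("grip")
r.movel([x,y,.09],vel=.04);
r.movel([x,y,.2],vel=.1); s=st("lift")
for n in("wrist","scene"): cv2.imwrite(f"pics/{n}5.png",read_camera(n)[:,:,::-1])
im=cv2.imread("pics/scene5.png"); crop(im[:,:,::-1],(230,200),120,100,6,"pics/s5c.png")
E
```

```text
above t15.45 tcp [ 0.5701 -0.2509  0.1608] F [0.46 0.11 0.49] w 0.0913
down t16.95 tcp [ 0.5688 -0.2524  0.0577] F [-0.19 -0.28  0.71] w 0.0919
grip t18.10 tcp [ 0.569  -0.2526  0.058 ] F [ 0.43 -0.52  0.02] w 0.0171
lift t20.30 tcp [ 0.5685 -0.2523  0.1992] F [ 0.14 -0.66 -4.06] w 0.0168
pics/s5c.png origin 170 150 k 6
```

View pics/wrist5.png

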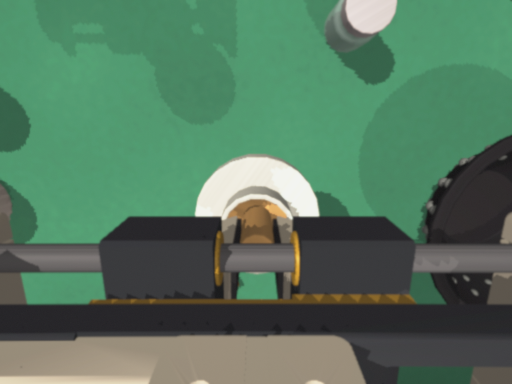

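View pics/s5c.png

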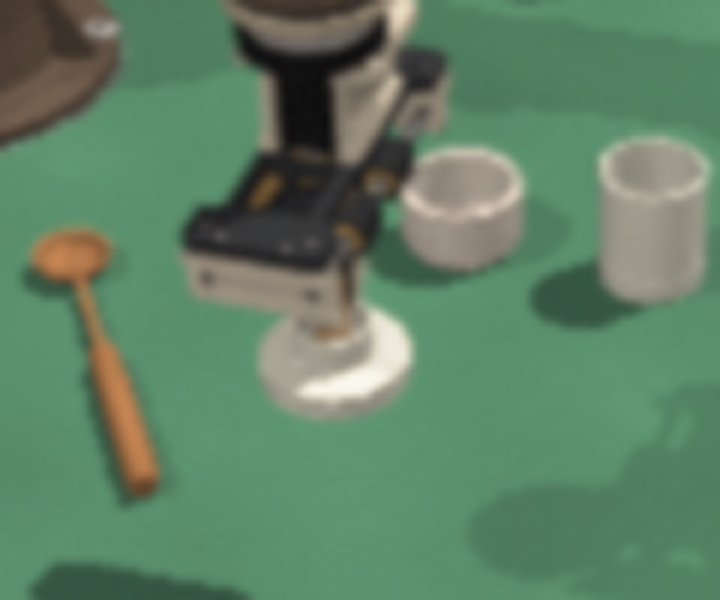

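The pair is held by the knob and hangs level. I'll check where the lid plate is relative to the TCP, using the edges in the wrist image at u 195..319, top v 154.

```bash
python3 - <<'E'
from m import *
from plant import camera_params
W=camera_params("wrist")
a=cv2.imread("pics/wrist5.png")[:,:,::-1]; crop(a,(257,185),140,100,5,"pics/w5c.png")
print(fit((195.3,318.7,154.3,np.nan),W,.158,.0395))
st()
E
```

```text
pics/w5c.png origin 187 135 k 5
(array([ 0.56955863, -0.25258901]), array([-0.8842447 ,  0.88345243,  0.0878791 ,         nan]))
 t20.40 tcp [ 0.5686 -0.2524  0.1992] F [ 0.5   0.85 -3.81] w 0.0173
```

View pics/w5c.png

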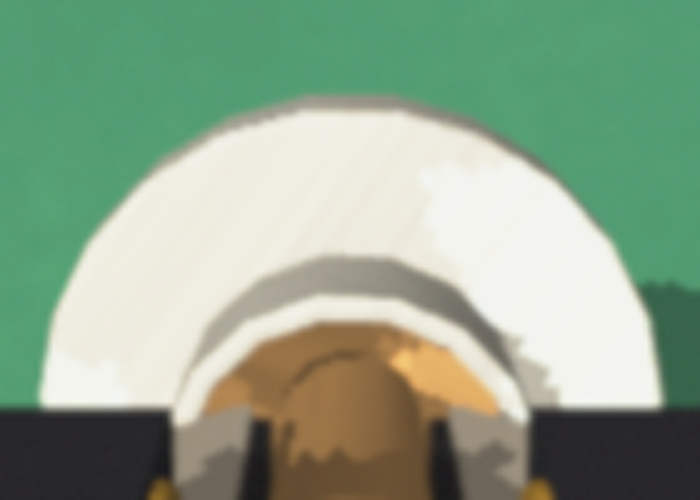

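```bash
python3 - <<'E'
from h import *
from plant import r,telemetry,camera_params,read_camera,set_gripper
x,y=.5498,.0770
r.movel([x,y,.2],vel=.15); 
r.movel([x,y,.155],vel=.08);r.wait(.2); st("over")
for n in("scene",): cv2.imwrite(f"pics/{n}6.png",read_camera(n)[:,:,::-1])
im=cv2.imread("pics/scene6.png"); crop(im[:,:,::-1],(285,180),100,90,6,"pics/s6c.png")
z=lower(x,y,.141,.1268,3); st("contact")
im=read_camera("scene"); crop(im,(285,180),100,90,6,"pics/s7c.png")
E
```

```text
over t23.66 tcp [0.5502 0.0771 0.1556] F [ 0.37 -0.75 -2.27] w 0.0174
pics/s6c.png origin 235 135 k 6
lower stop z 0.127 dF 10.27
contact t27.94 tcp [0.55   0.0771 0.1279] F [-2.99 -1.09  6.27] w 0.0172
pics/s7c.png origin 235 135 k 6
```

View pics/s6c.png

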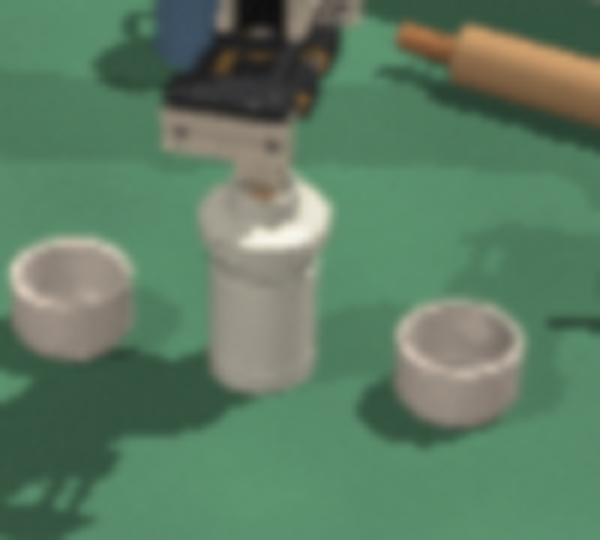

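View pics/s7c.png

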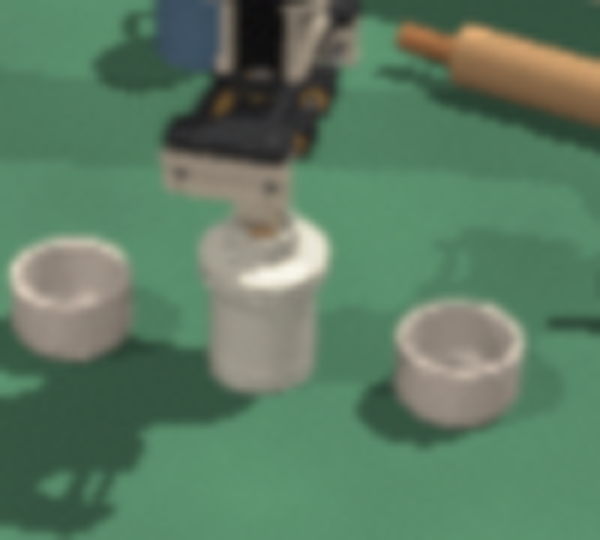

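Contact came at TCP z = 0.1279, which is the predicted seated height. Relieve the push, release, back off and look.

```bash
python3 - <<'E'
from h import *
import pickle
from plant import r,telemetry,camera_params,read_camera,set_gripper
x,y=.5498,.0770
r.movel([x,y,.1282],vel=.02);r.wait(.2); st("relieved")
set_gripper(.092); st("open")
r.movel([x,y,.16],vel=.1)
r.movel([x-.05,y-.017,.26],vel=.2);r.wait(.15); st("look")
p=camera_params("wrist"); im=read_camera("wrist");pickle.dump(p,open("wp8.pkl","wb"))
cv2.imwrite("pics/w8.png",im[:,:,::-1]); im=read_camera("scene"); crop(im,(285,180),100,90,6,"pics/s8c.png")
E
```

```text
relieved t28.44 tcp [0.5497 0.077  0.128 ] F [ 0.48 -0.27 -3.67] w 0.0169
open t29.69 tcp [0.5498 0.077  0.1282] F [-0.27  0.21 -0.29] w 0.0916
look t31.02 tcp [0.4995 0.0601 0.2585] F [-0.39  0.8  -0.41] w 0.0919
pics/s8c.png origin 235 135 k 6
```

View pics/w8.png

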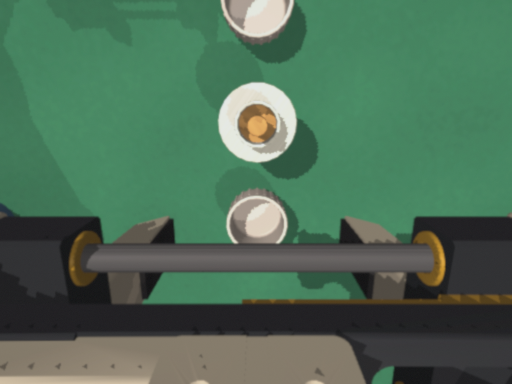

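View pics/s8c.png

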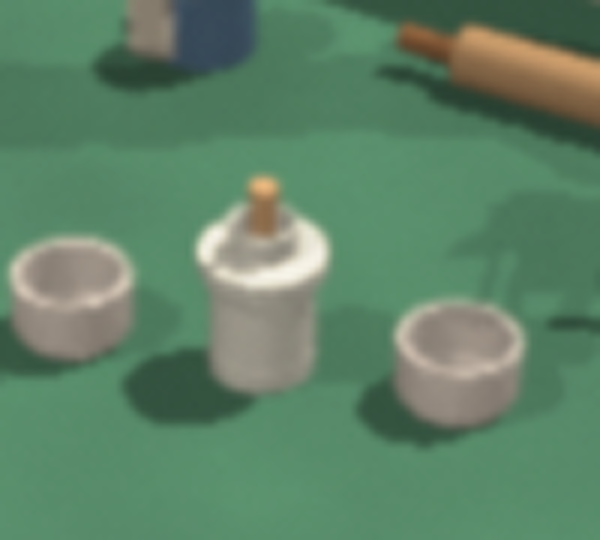

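The pair sits level on the tin. I'll measure the outer lid and the knob before gripping.

```bash
python3 - <<'E'
from h import *
a=cv2.imread("pics/w8.png")[:,:,::-1]; crop(a,(258,122),100,90,6,"pics/w8c.png")
E
```

```text
pics/w8c.png origin 208 77 k 6
```

View pics/w8c.png

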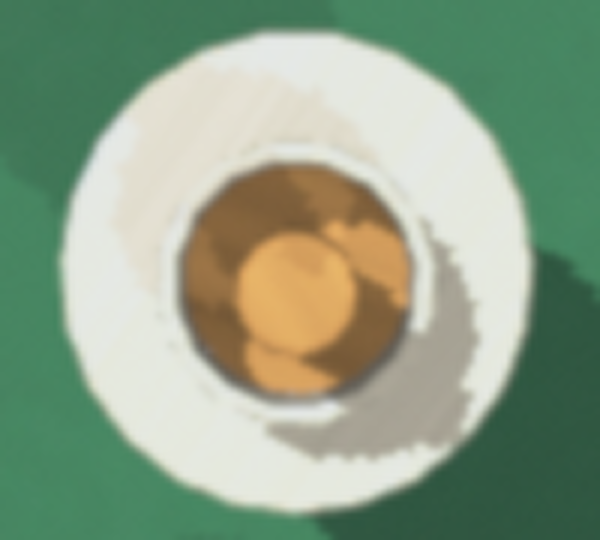

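```bash
python3 - <<'E'
from m import *
import pickle
np.set_printoptions(precision=4,suppress=True)
W=pickle.load(open("wp8.pkl","rb")); g=((208,77),6)
print("plate",fit(E(g,58,535,27,515),W,.087,.0395))
print("collar inner",fit(E(g,181,414,160,402),W,.107,.019))
print("knob",fit(E(g,235,356,231,354),W,.133,.009))
E
```

```text
plate (array([0.5495, 0.0763]), array([ 0.3139, -0.3141,  0.2848, -0.3482]))
collar inner (array([0.5498, 0.0762]), array([-0.8313,  0.8311, -0.4951,  0.5598]))
knob (array([0.5496, 0.0765]), array([-0.4297,  0.4296, -0.4666,  0.4914]))
```

Plate, collar and knob are coaxial to within 0.3 mm. Next: grip the collar and raise it.

```bash
python3 - <<'E'
from h import *
from plant import r,telemetry,camera_params,read_camera,set_gripper
x,y=.5498,.0769
r.movel([x,y,.18],vel=.15); 
r.movel([x,y,.125],vel=.08);r.movel([x,y,.107],vel=.03);r.wait(.2); st("down")
set_gripper(.03); st("grip")
r.movel([x,y,.125],vel=.02); r.wait(.2); st("lift1")
im=read_camera("scene"); crop(im,(285,180),100,90,6,"pics/s9c.png")
E
```

```text
down t33.71 tcp [0.55   0.0769 0.1072] F [-0.84 -0.53  0.03] w 0.0917
grip t34.53 tcp [0.5498 0.0769 0.107 ] F [ 0.5   0.91 -0.38] w 0.0419
lift1 t35.78 tcp [0.5497 0.0769 0.1249] F [-0.42  0.32 -2.28] w 0.0427
pics/s9c.png origin 235 135 k 6
```

View pics/s9c.png

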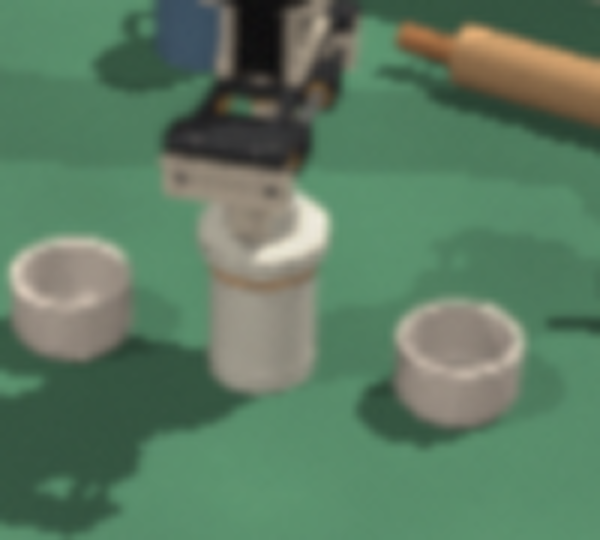

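The wooden flange stays on the rim and the outer lid is rising level. Raise it the rest of the way.

```bash
python3 - <<'E'
from h import *
from plant import r,telemetry,camera_params,read_camera,set_gripper
x,y=.5498,.0769
r.movel([x,y,.21],vel=.05); r.wait(.3); st("lift2")
im=read_camera("scene"); crop(im,(285,170),100,95,6,"pics/s10c.png")
cv2.imwrite("pics/tp10.png",read_camera("top")[:,:,::-1]);cv2.imwrite("pics/w10.png",read_camera("wrist")[:,:,::-1])
E
```

```text
lift2 t37.98 tcp [0.5498 0.0769 0.2099] F [ 0.66 -0.49 -2.19] w 0.0423
pics/s10c.png origin 235 122 k 6
```

View pics/s10c.png

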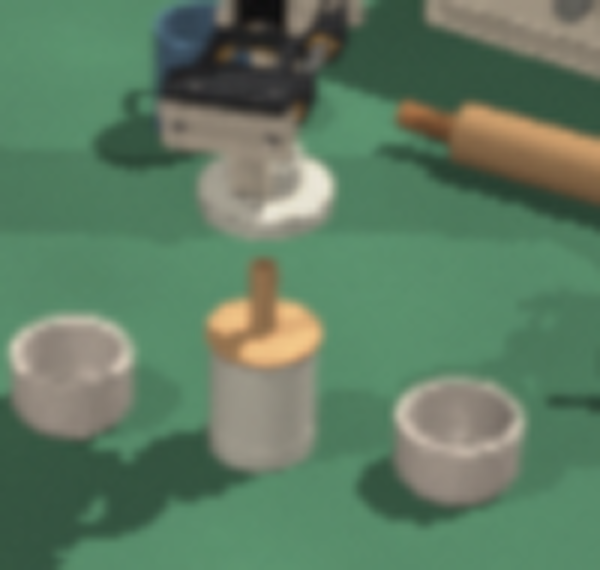

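View pics/w10.png

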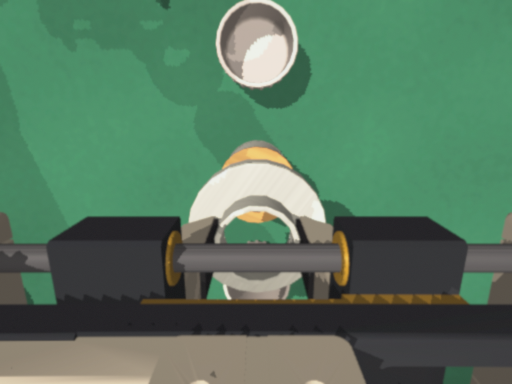

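View pics/tp10.png

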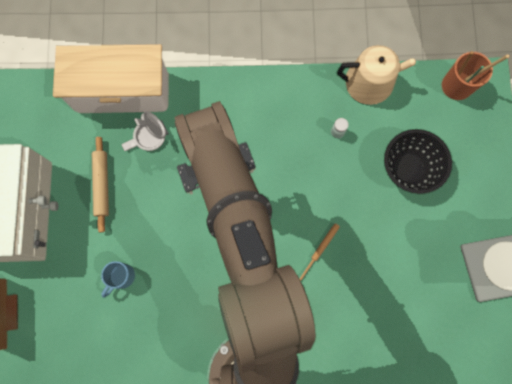

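The outer lid is level and about 42 mm above the knob, the inner lid is seated flat, and nothing else has moved. Hand in.

```bash
python3 - <<'E'
from h import *
from plant import r
st(); r.job_done()
E
```

```text
t38.13 tcp [0.5498 0.0769 0.21  ] F [ 0.62  0.04 -0.45] w 0.0426
the job is handed in; nothing more can be done
```

The job is done and handed in at 38.1 s. The tin stands between the ramekins with the inner lid seated, and the arm is holding the outer lid level above it.

- **Tin:** it is upright within about 1 mm of the midpoint, by the wrist camera. The ramekins measured 0.25 m apart, as expected.
- **Lids on the tin:** I carried the pair by the knob and lowered it until contact at tool height z = 0.128, the height predicted for fully seated. The contact push reached about 10 N in the last 1 mm step. I eased it off before letting go. The knob, collar and plate then measured coaxial to within 0.3 mm.
- **Outer lid:** I gripped it by the collar and raised it 103 mm, so its skirt is about 42 mm above the knob. The last pictures show it level, with the inner lid flat on the rim.
- **Other objects:** the ramekins, mug, rolling pin, jar, colander and mould appear unmoved. The arm hid part of the spoon in the last top view.

Two readings were slightly off:

- **Gripper width:** on the collar it read 42.6 mm, against the 44 mm given.
- **Wrist force:** it varies by 1–2 N, and the final vertical reading was −0.45 N, where 0.14 kg should give about −1.4 N. The pictures, not the force reading, confirm the lid is held.

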